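# Open the twist-lock brick canister

### The job

Open the blue canister of model bricks: its loose grey lid is kept in by two tabs, so turn it by the orange knob, feeling for the place where it comes free, and lift it off without dragging the canister up or away. Then set the lid down gently, knob up, flat inside the white tray, and let go, leaving the tray and the other things where they are.

Things in the scene. Friction and masses are not known exactly. Their poses are not given: they have to be found in the camera images.
- canister: round blue steel canister, 140 mm across, 110 mm high, about 2 kg, standing loose on the bench. Origin: centre of its underside, z up along its axis.
- canister_mouth (a point): centre of the canister's mouth, level with its rim. Hidden in the mouth, under the lid, is a collar that does not turn: two lips with two gaps exactly opposite each other. Where the gaps lie differs every time; no mark and no pose shows it: it is found by turning and trying the lid. Start: a gap is reached by turning the lid 0.5 to 2.0 rad anticlockwise seen from above.
- lid: grey metal lid, 138 mm across, about 0.35 kg, loose on the canister's rim. Plate 6 mm thick; under it a skirt 94 mm across, 16 mm deep, with two tabs (see point lid_tab). Origin: centre of the skirt's flat underside; z up, x along the knob bar. Closed, the origin lies 94 mm above the canister's underside.
- lid_tab (a point): outer end of one of two tabs, 18 mm wide, opposite each other along the lid's x, 60 mm from its axis. Under the lips the lid rises only about 3 mm, then is caught; more pull lifts the canister. It turns freely, no stop. With the tabs within 0.2 rad of the gaps it lifts out. Try it with a light pull, 6 N beyond its weight; if caught, let it down a little, turn 0.15 to 0.2 rad, try again.
- lid_knob (a point): middle of the orange knob on the lid: a bar 66 mm long (along the lid's x), 20 mm wide (along its y) and 28 mm high on a short stem. Its middle is 48 mm above the lid's origin and 26 mm above the top of the lid plate; the top of the bar is 14 mm higher.
- tray: white square open tray, 190 x 190 mm outside, 180 x 180 mm inside, rim 17 mm high, floor 5 mm thick, loose on the bench, about 0.8 kg. Origin: centre of its underside, x and y along its sides. With the lid standing in it on its skirt, the lid's origin is 5 mm above the tray's origin.
- tray_floor (a point): centre of the tray's inner floor, on its surface
- jar: bystander: brown glass jar with a white cap, 54 mm across, 85 mm high; origin at the centre of its underside
- brush: bystander: brush lying on the bench, 170 mm long along its x axis; origin at its middle, on the bench
- beam: bystander: dark wooden model beam, 200 x 16 x 14 mm, lying along its own y axis; origin at the centre of its underside
Things that resemble listed ones, but are neither listed nor needed, are in the scene too. Of the things like the lid, leave any that is purple or yellow; of the rest the larger one is meant.

How it is judged:
On the way:
1. the lid is out of the canister: lifted, knob up, with its skirt clear above the rim (z of lid in the frame of canister above 0.118 m and angle between lid's own z axis and vertical below 0.5 rad), for 0.1 s.
At the end, for the whole second after the job is handed in: the lid stands flat (within 0.08 rad) and knob up on the tray's floor, inside its rim (within 36 mm of the centre along each side), at rest and released; the canister stands upright on the bench (x of lid in the frame of tray between -0.036 and 0.036 m and y of lid in the frame of tray between -0.036 and 0.036 m and z of lid in the frame of tray below 0.009 m and angle between lid's own z axis and vertical below 0.08 rad and linear speed of lid below 0.02 m/s and angle between canister's own z axis and vertical below 0.05 rad and height (world z) of canister below 0.004 m); the robot touches nothing.
It fails at once if the canister is dragged up (8 mm), tipped (0.12 rad) or shifted (30 mm) (height (world z) of canister above 0.008 m or angle between canister's own z axis and vertical above 0.12 rad or distance of canister from where it was at the start of the episode above 0.03 m).
It fails at once if the lid is dropped (falls free, faster than 0.3 m/s) or banged into the tray (over 200 N) ((contact force between lid and anything else below 0.1 N and linear speed of lid above 0.3 m/s) or contact force between lid and tray above 200 N).
It fails at once if the tray is shifted by more than 30 mm (distance of tray from where it was at the start of the episode above 0.03 m).
It fails at once if the jar, brush or beam is moved by more than 30 mm (distance of any of jar, brush, beam from where it was at the start of the episode above 0.03 m).
It also fails if it takes over 72 s, if anything falls off the work surface, if the arm or the gripper's body presses on something with over 40 N, if the wrist force passes 120 N, or if a joint passes its speed limit or range.

### The arm

A 6-joint arm with a two-finger parallel gripper is mounted at the origin on the work surface. World frame = base frame: x ahead of the robot, y to its left, z up, the work surface at z = 0. Lengths are in m, angles in rad, forces in N, time in s.
With the tool pointing down it reaches from about 0.225 to 0.875 m from the base axis. Payload 3.4 kg.
Tool frame: the origin (TCP) lies at the very end of the fingers, on their centre line; the grasp point (between the pads) lies 19 mm behind it; z points along the fingers, y is the direction in which the jaws open and shut (so a half turn about z gives the same grasp; the last joint's range is limited). The gripper opens to 85 mm and grips with 20 to 120 N. Pads are 22 mm wide; open, the fingers measure 114 mm over their backs; the gripper's body (76 mm by 85 mm) begins 54 mm behind the grasp point. The pads swing forward as they close: fully open they stand 13 mm farther back than shut.
Start: joints at [1.111, 0.276, 1.505, -0, 1.361, -0.121], TCP at [0.191, 0.542, 0.231] pointing down, gripper open.
Joint ranges: [-2.89, 2.89], [-0.75, 2.08], [0.22, 2.7], [-1.18, 4.32], [0.11, 2.71], [-2.7, 2.7]. Speed limits (rad/s): [2.57, 2.57, 3.14, 3.14, 3.14, 3.14].

### API

Orientations are given as a unit quaternion [w, x, y, z].
In Python, from rig import manip gives the robot as it stands. The module is installed in compiled form; this text tells all that it offers.
- The arm moves only by the tool carry_out, never from a script. Its argument "moves" is one flat list of numbers, 5 for each row, row after row: the opening in per cent of the stroke, from 0 (shut) to 100 (fully open), then the shift along the world's x, y, z in cm, then the turn about the world's z in rad. A call has exactly 10 rows; each row shifts and turns the commanded pose from where the row before left it; what a row does not reach is not made up. A row lasts 1/10 s, in which the tool goes at most 50 mm and 8.59 degrees, less where a joint would pass 70% of its speed; a pose out of reach is approached as far as the arm can. A call is refused whole if a number of a shift passes 5 or a number of a turn 0.15, either way. A call with a gripper value outside its range is refused whole. The fingers move at their own pace and stop on an object; "squeeze" is the grip in N (left out, the last holds). Time passes only in rows, so rows that do not move let the fingers close, or fill a call up. It gives the time, the measured TCP pose, the force and the opening at its end, in the units of the state.
- manip.get_state(): the state, without advancing time (a new reading comes with each control period).
- manip.get_image(name): name is "scene" or "top"; returns the picture (384x512x3 uint8, red, green, blue); there is no depth.
- manip.camera_info(name): a dict with "fov_y" (degrees; the focal length in pixels is half the picture's height over the tangent of half this angle, whatever the lens; pixels are square), "cx", "cy" (the principal point, pixels), "rvec" (rotation vector, rad) and "tvec" (3), from world to camera coordinates, as OpenCV has them. Camera axes: x right, y down, z forward; pixel columns grow to the right and rows downward; lengths in m; the calibration is good to about 2 mm. A picture is of the moment at which its call begins. camera_info takes no time and is no camera call.
- manip.sign_off(): hands the job in, once; it reports no verdict.
The state is a dict: "clock": time; "qpos": joint angles; "qd": joint speeds; "effort": joint torques, N m; "position": TCP position; "ee_rot": TCP orientation; "contact_force": force on the tool from outside, world axes, zero at the start; "moment": the same for the moment, N m; "width": finger opening in m.
Only numpy, scipy, OpenCV 4.12 (cv2) and the standard library are available. Lean on these libraries where they do the work, as an engineer would, in place of code of your own. Each camera call takes 0.05 s, during which the arm holds its last target. There are 200 camera calls.

## Working session

There is one attempt and no reset: what is moved stays moved. The work goes in short steps, Python scripts to look and compute and a tool call to move; the robot and the scene stay as the last step left them, time stands still between calls to the robot, and variables do not carry over. Pictures are saved under pics/ and viewed, about 8 in all and at most 12, crops included, and the job is handed in when it is done.

Besides the shell and the picture viewer there is one more tool, called after "Request:" as name(argument=value, ...) on one line, values as JSON. carry_out: Moves the arm, as the interface text tells. Its arguments: {"type":"object","properties":{"moves":{"type":"array","items":{"type":"number"}},"squeeze":{"type":"number"}},"required":["moves"]}

```bash
mkdir -p pics
cat > h.py <<'E'
import numpy as np, cv2
from rig import manip
def cam(n):
    c=manip.camera_info(n); f=192/np.tan(np.radians(c['fov_y'])/2)
    R=cv2.Rodrigues(np.array(c['rvec'],float))[0]; t=np.array(c['tvec'],float).ravel()
    K=np.array([[f,0,c['cx']],[0,f,c['cy']],[0,0,1]]); return K,R,t
def ray(n,uv):
    K,R,t=cam(n); o=-R.T@t; d=R.T@np.linalg.solve(K,[uv[0],uv[1],1]); return o,d/np.linalg.norm(d)
def onz(n,uv,z):
    o,d=ray(n,uv); return o+d*(z-o[2])/d[2]
def two(uv1,n1,uv2,n2):
    o1,d1=ray(n1,uv1);o2,d2=ray(n2,uv2)
    s=np.linalg.lstsq(np.c_[d1,-d2],o2-o1,rcond=None)[0]
    a=o1+d1*s[0];b=o2+d2*s[1]; return (a+b)/2,np.linalg.norm(a-b)
def proj(n,p):
    K,R,t=cam(n); q=K@(R@np.array(p)+t); return q[:2]/q[2]
def snap(n,f):
    im=manip.get_image(n)[:,:,::-1].copy(); cv2.imwrite('pics/'+f,im); return im
E
python3 - <<'E'
from h import *
for n in('scene','top'):
    snap(n,n+'1.png'); print(manip.camera_info(n))
print(manip.get_state())
E
```

```text
{'fov_y': 55.52641672575926, 'cx': 255.780581635382, 'cy': 192.89997227462933, 'rvec': array([ 2.21941753,  1.36700208, -0.39798988]), 'tvec': array([-0.17603985, -0.32849513,  1.26268356])}
{'fov_y': 55.115794707576995, 'cx': 253.9270233141273, 'cy': 191.50240159756686, 'rvec': array([ 2.18771447, -2.16483971,  0.02619948]), 'tvec': array([-0.06029755,  0.53488603,  1.16244551])}
{'clock': 0.1, 'qpos': array([ 1.11102456e+00,  2.76549798e-01,  1.50598670e+00,  7.23649231e-06,
        1.36073094e+00, -1.21013481e-01]), 'qd': array([ 0.00019051, -0.00140458, -0.00362201,  0.00074726, -0.00130717,
       -0.00100064]), 'effort': array([ 1.36721763e-03, -4.17697513e+01, -2.46406120e+01, -7.15041551e-05,
        5.66784336e-03,  1.54019688e-05]), 'position': array([0.19088195, 0.54189439, 0.23052384]), 'ee_rot': array([-2.43160076e-04,  1.68571097e-01,  9.85689142e-01, -8.01321962e-04]), 'contact_force': array([ 0.55360115, -0.20878343,  0.05393311]), 'moment': array([ 0.02640131,  0.0007452 , -0.02639889]), 'width': 0.08555601521848336}
```

View pics/scene1.png

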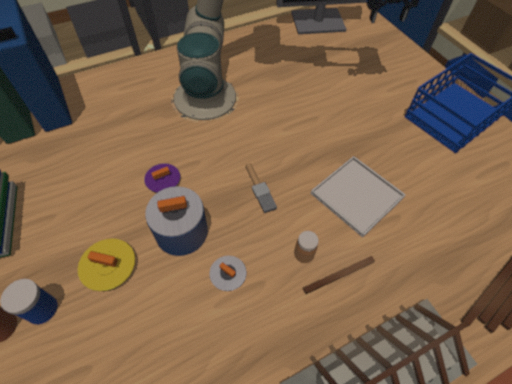

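View pics/top1.png

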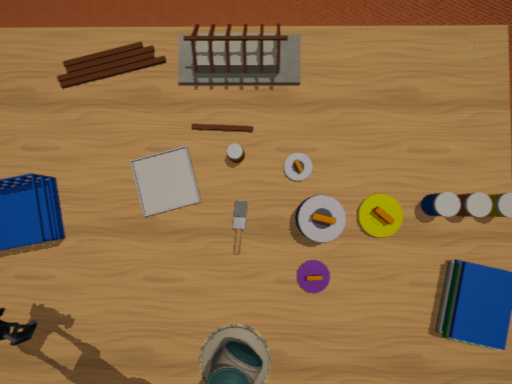

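Scene view: canister with grey lid at about (175,215), its knob at (172,204), and the tray at (358,195). Top view: lid at (321,219), knob at (323,219), tray at (166,181). The arm is out of the way. Next I measure by colour masks.

Run:
```python
from h import *
def blob(m,near):
    m=m.astype(np.uint8); n,l,s,c=cv2.connectedComponentsWithStats(m)
    i=1+min(range(n-1),key=lambda k:np.hypot(*(c[k+1]-near))+(1e3 if s[k+1][4]<40 else 0)); return (l==i).astype(np.uint8),c[i],s[i]
im={n:cv2.imread('pics/%s1.png'%n) for n in('scene','top')}
hsv={n:cv2.cvtColor(im[n],cv2.COLOR_BGR2HSV).astype(int) for n in im}
def org(n): h=hsv[n]; return (h[...,0]<16)&(h[...,1]>195)&(h[...,2]>120)
def grey(n,v=120): h=hsv[n]; return (h[...,1]<60)&(h[...,2]>v)
r={}
for n,kn,tr in(('scene',(172,204),(358,195)),('top',(323,219),(166,181))):
    m,c,s=blob(org(n),kn); rect=cv2.minAreaRect(cv2.findNonZero(m)); print(n,'knob',c,s,rect)
    ks=m
    g,cg,sg=blob(grey(n)|(org(n)),kn); hull=cv2.convexHull(cv2.findNonZero(g)); print(' lid',cg,sg,cv2.fitEllipse(hull))
    t,ct,st=blob(grey(n),tr); hl=cv2.convexHull(cv2.findNonZero(t)); q=cv2.approxPolyDP(hl,8,True)[:,0]; print(' tray',ct,st,q.tolist())
    r[n]=(c,np.array(cv2.fitEllipse(hull)[0]),ct,q,rect)
a=lambda k:two(r['scene'][k],'scene',r['top'][k],'top')
print('knob',a(0),'lid',a(1),'tray',a(2))
print('lid@.116 top',onz('top',r['top'][1],.116),'scene',onz('scene',r['scene'][1],.116))
print('tray onz .017')
for n in r: 
    P=np.array([onz(n,q,.017) for q in r[n][3]]); print(n,P.round(4).tolist(),P.mean(0))
print('bar on z=.156')
for n in r:
    B=cv2.boxPoints(r[n][4]); P=np.array([onz(n,q,.15) for q in B])
    e=[P[1]-P[0],P[2]-P[1]]; print(n,P.mean(0).round(4),[(np.hypot(*v[:2]).round(3),np.arctan2(v[1],v[0]).round(3)) for v in e])
```

```text
scene knob [169.3968254  202.17460317] [159 199  20   7  63] ((168.6699981689453, 202.68997192382812), (5.232591152191162, 19.233304977416992), 81.8698959350586)
 lid [169.3968254  202.17460317] [159 199  20   7  63] ((169.54417419433594, 202.18521118164062), (5.769166946411133, 21.420251846313477), 83.59925079345703)
 tray [357.87217225 195.03216135] [ 311  157   94   78 3669] [[404, 195], [364, 234], [311, 191], [354, 157]]
top knob [322.5 221. ] [322 221   2   1   2] ((322.5, 221.0), (1.0, 0.0), 180.0)
 lid [321.76321506 218.05792904] [ 298  195   48   47 1381] ((321.8133850097656, 218.12042236328125), (46.98568344116211, 47.40455627441406), 132.97743225097656)
 tray [164.90266547 181.26445043] [ 130  146   71   70 3339] [[200, 201], [144, 215], [131, 160], [186, 146]]
knob (array([ 0.44581768, -0.25666221,  0.13966131]), np.float64(0.006011565113404998)) lid (array([ 0.45352828, -0.25504943,  0.14971368]), np.float64(0.009794661958398036)) tray (array([ 5.67216694e-01,  2.37642708e-01, -2.12191635e-04]), np.float64(0.0005944686101787001))
lid@.116 top [ 0.45447386 -0.25537433  0.116     ] scene [ 0.42876026 -0.25806791  0.116     ]
tray onz .017
scene [[0.6329, 0.3444, 0.017], [0.6827, 0.1693, 0.017], [0.5041, 0.1163, 0.017], [0.4564, 0.2985, 0.017]] [0.5690195  0.23211683 0.017     ]
top [[0.5032, 0.1176, 0.017], [0.4564, 0.2975, 0.017], [0.6338, 0.3452, 0.017], [0.6806, 0.1667, 0.017]] [0.56851423 0.23176239 0.017     ]
bar on z=.156
scene [ 0.4523 -0.2619  0.15  ] [(np.float64(0.044), np.float64(1.28)), (np.float64(0.015), np.float64(-0.237))]
top [ 0.4469 -0.2522  0.15  ] [(np.float64(0.0), np.float64(0.0)), (np.float64(0.003), np.float64(1.583))]
```

Run:
```python
from h import *
def crop(n,x,y,r=45): 
    im=cv2.imread('pics/%s1.png'%n)[y-r:y+r,x-r:x+r]; return cv2.resize(im,(396,396),interpolation=cv2.INTER_NEAREST)
cv2.imwrite('pics/crop1.png',np.hstack([crop('scene',175,215),crop('top',321,219)]))
rect={};
for n,kn in(('scene',(172,204)),('top',(323,219))):
    im=cv2.imread('pics/%s1.png'%n); h=cv2.cvtColor(im,cv2.COLOR_BGR2HSV).astype(int)
    Y,X=np.mgrid[:384,:512]
    near=np.hypot(X-kn[0],Y-kn[1])<18
    m=(near&(h[...,0]<22)&(h[...,1]>110)).astype(np.uint8)
    mm=cv2.moments(m,True); c=np.array([mm['m10'],mm['m01']])/mm['m00']; R=cv2.minAreaRect(cv2.findNonZero(m)); print(n,mm['m00'],c,R)
    rect[n]=c
    top=(m>0)&(h[...,2]>190); print(' V pct',np.percentile(h[...,2][m>0],[5,25,50,75,95]))
    B=cv2.boxPoints(R); P=np.array([onz(n,q,.152) for q in B]); 
    print(P.mean(0),[(np.hypot(*v[:2]).round(3),np.arctan2(v[1],v[0]).round(3)) for v in (P[1]-P[0],P[2]-P[1])])
    # whole canister blob blue+grey
print(two(rect['scene'],'scene',rect['top'],'top'))
print('knob expected', proj('scene',[.4545,-.2554,.142]),proj('top',[.4545,-.2554,.142]))
```

```text
scene 338.0 [171.99112426 203.90532544] ((171.820556640625, 204.05801391601562), (12.3961763381958, 28.25392723083496), 79.2156982421875)
 V pct [ 79.85 103.25 146.   164.   167.  ]
[ 0.46027631 -0.25659247  0.152     ] [(np.float64(0.065), np.float64(1.338)), (np.float64(0.035), np.float64(-0.209))]
top 181.0 [323.14917127 218.26519337] ((323.2940979003906, 218.32354736328125), (23.525955200195312, 7.761139392852783), 14.03624439239502)
 V pct [ 91. 151. 165. 167. 168.]
[ 0.45444577 -0.25402399  0.152     ] [(np.float64(0.022), np.float64(-0.241)), (np.float64(0.065), np.float64(-1.806))]
(array([ 0.4543441, -0.2554471,  0.1430107]), np.float64(0.0008184826204109437))
knob expected [172.28866403 204.16664903] [323.21780726 218.24917857]
```

View pics/crop1.png

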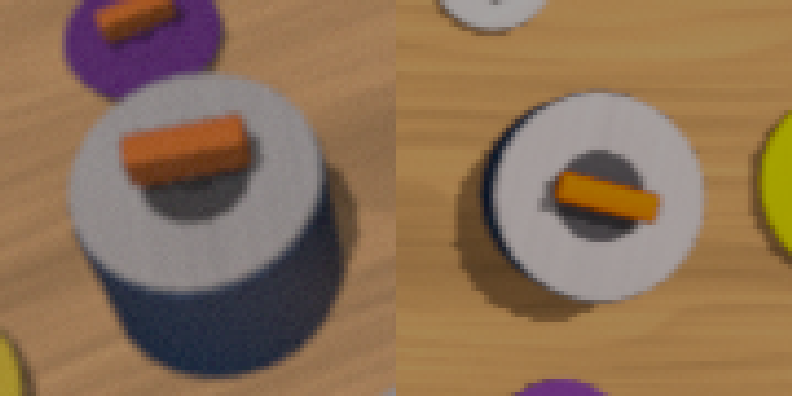

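Knob is at (0.454, -0.255, 0.143), bar yaw 1.335, tray centre (0.569, 0.232). Moving above the knob.

Request:
carry_out(moves=[100, 1.32, -4, 0, -0.073, 100, 1.32, -4, 0, -0.073, 100, 1.32, -4, 0, -0.073, 100, 1.32, -4, 0, -0.073, 100, 1.32, -4, 0, -0.073, 100, 1.32, -4, 0, -0.073, 100, 1.32, -4, 0, -0.073, 100, 1.32, -4, 0, -0.073, 100, 1.32, -4, 0, -0.073, 100, 1.32, -4, 0, -0.073], squeeze=40)

```text
clock: 1.1
position: [0.323, 0.1408, 0.2312]
ee_rot: [0.0, 0.51, 0.86, 0.0]
contact_force: [0.1, 0.4, -0.2]
width: 0.0856
```

Request:
carry_out(moves=[100, 1.32, -4, 0, -0.073, 100, 1.32, -4, 0, -0.073, 100, 1.32, -4, 0, -0.073, 100, 1.32, -4, 0, -0.073, 100, 1.32, -4, 0, -0.073, 100, 1.32, -4, 0, -0.073, 100, 1.32, -4, 0, -0.073, 100, 1.32, -4, 0, -0.073, 100, 1.32, -4, 0, -0.073, 100, 1.32, -3.7, 0, -0.08])

```text
clock: 2.1
position: [0.4551, -0.2566, 0.2309]
ee_rot: [-0.0, 0.786, 0.618, -0.0]
contact_force: [1.0, 0.3, 0.9]
width: 0.0854
```

```bash
cat > st.py <<'E'
from h import *
s=manip.get_state(); w,x,y,z=s['ee_rot']; a=2*np.arctan2(y,x)
print(s['clock'],s['position'].round(4),'xang',round(a,3),'F',s['contact_force'].round(2),'M',s['moment'].round(2),'w',round(s['width'],4),'q6',s['qpos'][5].round(2),s['ee_rot'].round(4))
E
python3 st.py
```

```text
2.1 [ 0.4551 -0.2566  0.2309] xang 1.332 F [1.04 0.25 0.93] M [ 0.01 -0.02 -0.03] w 0.0854 q6 -0.41 [-3.000e-04  7.864e-01  6.177e-01 -0.000e+00]
```

Request:
carry_out(moves=[100, -0.1, 0.1, -1.5, 0, 100, 0, 0, -1.5, 0, 100, 0, 0, -1.5, 0, 100, 0, 0, -1.5, 0, 100, 0, 0, -1.5, 0, 100, 0, 0, -1.5, 0, 100, 0, 0, -1.0, 0, 100, 0, 0, -0.5, 0, 100, 0, 0, 0, 0, 100, 0, 0, 0, 0])

```text
clock: 3.1
position: [0.4545, -0.2539, 0.1267]
ee_rot: [0.0, 0.785, 0.619, 0.0]
contact_force: [0.4, 0.4, -0.8]
width: 0.0853
```

Request:
carry_out(moves=[60, 0, 0, 0, 0, 40, 0, 0, 0, 0, 30, 0, 0, 0, 0, 20, 0, 0, 0, 0, 10, 0, 0, 0, 0, 10, 0, 0, 0, 0, 10, 0, 0, 0, 0, 10, 0, 0, 0, 0, 10, 0, 0, 0, 0, 10, 0, 0, 0, 0])

```text
clock: 4.1
position: [0.4544, -0.2538, 0.1267]
ee_rot: [0.0, 0.785, 0.619, 0.0]
contact_force: [0.6, -0.3, 4.2]
width: 0.0192
```

```bash
python3 st.py
```

```text
4.1 [ 0.4544 -0.2538  0.1267] xang 1.336 F [ 0.57 -0.33  4.21] M [ 0.12 -0.03 -0.05] w 0.0192 q6 -0.41 [4.000e-04 7.851e-01 6.193e-01 2.000e-04]
```

Request:
carry_out(moves=[10, 0, 0, 0.05, 0, 10, 0, 0, 0.05, 0, 10, 0, 0, 0.05, 0, 10, 0, 0, 0, 0.08, 10, 0, 0, 0, 0.08, 10, 0, 0, 0, 0.08, 10, 0, 0, 0, 0.08, 10, 0, 0, 0, 0.08, 10, 0, 0, 0, 0, 10, 0, 0, 0, 0])

```text
clock: 5.1
position: [0.4535, -0.2533, 0.1272]
ee_rot: [-0.001, 0.647, 0.762, -0.0]
contact_force: [-0.2, 0.4, -3.1]
width: 0.0198
```

```bash
python3 st.py
```

```text
5.1 [ 0.4535 -0.2533  0.1272] xang 1.734 F [-0.24  0.42 -3.07] M [ 0.05 -0.03 -0.  ] w 0.0198 q6 -0.81 [-9.000e-04  6.470e-01  7.625e-01 -1.000e-04]
```

Request:
carry_out(moves=[10, 0, 0, 0, 0.04, 10, 0, 0, 0, 0.04, 10, 0, 0, 0.1, 0, 10, 0, 0, 0.1, 0, 10, 0, 0, 0.1, 0, 10, 0, 0, 0.05, 0, 10, 0, 0, 0.0, 0, 10, 0, 0, 0, 0, 10, 0, 0, 0, 0, 10, 0, 0, 0, 0])

```text
clock: 6.1
position: [0.4526, -0.2526, 0.1299]
ee_rot: [-0.002, 0.615, 0.788, -0.0]
contact_force: [1.2, -0.7, -23.1]
width: 0.0194
```

```bash
python3 st.py
```

```text
6.1 [ 0.4526 -0.2526  0.1299] xang 1.816 F [  1.23  -0.7  -23.06] M [-0.18 -0.17  0.05] w 0.0194 q6 -0.89 [-2.300e-03  6.153e-01  7.883e-01 -1.000e-04]
```

Request:
carry_out(moves=[10, 0, 0, -0.13, 0, 10, 0, 0, -0.12, 0, 10, 0, 0, 0, 0.06, 10, 0, 0, 0, 0.06, 10, 0, 0, 0, 0.06, 10, 0, 0, 0.06, 0, 10, 0, 0, 0.06, 0, 10, 0, 0, 0.05, 0, 10, 0, 0, 0, 0, 10, 0, 0, 0, 0])

```text
clock: 7.1
position: [0.454, -0.2536, 0.13]
ee_rot: [-0.0, 0.542, 0.84, 0.0]
contact_force: [1.2, -0.9, -22.5]
width: 0.0196
```

```bash
python3 st.py
```

```text
7.1 [ 0.454  -0.2536  0.13  ] xang 1.996 F [  1.21  -0.93 -22.54] M [-0.21 -0.3  -0.03] w 0.0196 q6 -1.07 [-3.000e-04  5.422e-01  8.403e-01  0.000e+00]
```

Request:
carry_out(moves=[10, 0, 0, -0.15, 0, 10, 0, 0, -0.15, 0, 10, 0, 0, 0, 0.06, 10, 0, 0, 0, 0.06, 10, 0, 0, 0, 0.06, 10, 0, 0, 0.05, 0, 10, 0, 0, 0.05, 0, 10, 0, 0, 0.05, 0, 10, 0, 0, 0, 0, 10, 0, 0, 0, 0])

```text
clock: 8.1
position: [0.4545, -0.2538, 0.1296]
ee_rot: [0.001, 0.465, 0.886, 0.0]
contact_force: [-2.1, 0.5, -2.7]
width: 0.0195
```

```bash
python3 st.py
```

```text
8.1 [ 0.4545 -0.2538  0.1296] xang 2.175 F [-2.13  0.46 -2.66] M [ 0.16  0.42 -0.03] w 0.0195 q6 -1.25 [5.000e-04 4.646e-01 8.855e-01 1.000e-04]
```

Request:
carry_out(moves=[10, 0, 0, 0.05, 0, 10, 0, 0, 0.05, 0, 10, 0, 0, 0.03, 0, 10, 0, 0, 0, 0, 10, 0, 0, 0, 0, 10, 0, 0, 0, 0, 10, 0, 0, 0, 0, 10, 0, 0, 0, 0, 10, 0, 0, 0, 0, 10, 0, 0, 0, 0])

```text
clock: 9.1
position: [0.4543, -0.2537, 0.1299]
ee_rot: [0.0, 0.464, 0.886, 0.0]
contact_force: [2.4, -0.9, -17.5]
width: 0.0192
```

```bash
python3 st.py
```

```text
9.1 [ 0.4543 -0.2537  0.1299] xang 2.176 F [  2.35  -0.91 -17.46] M [-0.26 -0.5   0.01] w 0.0192 q6 -1.25 [0.000e+00 4.644e-01 8.856e-01 1.000e-04]
```

Request:
carry_out(moves=[10, 0, 0, -0.1, 0, 10, 0, 0, -0.05, 0, 10, 0, 0, 0, 0.06, 10, 0, 0, 0, 0.06, 10, 0, 0, 0, 0.06, 10, 0, 0, 0.06, 0, 10, 0, 0, 0.06, 0, 10, 0, 0, 0, 0, 10, 0, 0, 0, 0, 10, 0, 0, 0, 0])

```text
clock: 10.1
position: [0.4538, -0.2535, 0.1299]
ee_rot: [-0.0, 0.383, 0.924, 0.0]
contact_force: [0.2, -0.4, -11.8]
width: 0.0196
```

```bash
python3 st.py
```

```text
10.1 [ 0.4538 -0.2535  0.1299] xang 2.356 F [  0.21  -0.43 -11.8 ] M [ 0.02 -0.09  0.14] w 0.0196 q6 -1.43 [-4.000e-04  3.829e-01  9.238e-01  1.000e-04]
```

Caught (11.8 N at 0.1299). Next.

Request:
carry_out(moves=[10, 0, 0, -0.1, 0, 10, 0, 0, -0.03, 0, 10, 0, 0, 0, 0.06, 10, 0, 0, 0, 0.06, 10, 0, 0, 0, 0.06, 10, 0, 0, 0.07, 0, 10, 0, 0, 0.06, 0, 10, 0, 0, 0, 0, 10, 0, 0, 0, 0, 10, 0, 0, 0, 0])

```text
clock: 11.1
position: [0.4542, -0.2537, 0.1303]
ee_rot: [0.0, 0.298, 0.954, -0.0]
contact_force: [-0.8, 0.8, -1.8]
width: 0.0194
```

```bash
python3 st.py
```

```text
11.1 [ 0.4542 -0.2537  0.1303] xang 2.535 F [-0.76  0.77 -1.81] M [ 0.18  0.22 -0.05] w 0.0194 q6 -1.61 [ 2.000e-04  2.984e-01  9.544e-01 -0.000e+00]
```

Request:
carry_out(moves=[10, 0, 0, 0.05, 0, 10, 0, 0, 0.05, 0, 10, 0, 0, 0, 0, 10, 0, 0, 0, 0, 10, 0, 0, 0, 0, 10, 0, 0, 0, 0, 10, 0, 0, 0, 0, 10, 0, 0, 0, 0, 10, 0, 0, 0, 0, 10, 0, 0, 0, 0])

```text
clock: 12.1
position: [0.4542, -0.2537, 0.131]
ee_rot: [0.0, 0.298, 0.954, 0.0]
contact_force: [-0.6, 0.9, -3.5]
width: 0.0197
```

```bash
python3 st.py
```

```text
12.1 [ 0.4542 -0.2537  0.131 ] xang 2.536 F [-0.65  0.93 -3.5 ] M [ 0.07  0.12 -0.01] w 0.0197 q6 -1.61 [1.000e-04 2.983e-01 9.545e-01 0.000e+00]
```

Free at 0.131 with only the lid's weight. Turning a little more towards the gap's centre, then lifting.

Request:
carry_out(moves=[10, 0, 0, 0, 0.05, 10, 0, 0, 0, 0.05, 10, 0, 0, 0, 0, 10, 0, 0, 0.1, 0, 10, 0, 0, 0.1, 0, 10, 0, 0, 0.1, 0, 10, 0, 0, 0.1, 0, 10, 0, 0, 0, 0, 10, 0, 0, 0, 0, 10, 0, 0, 0, 0])

```text
clock: 13.1
position: [0.4541, -0.2536, 0.1351]
ee_rot: [0.0, 0.25, 0.968, 0.0]
contact_force: [-0.9, 0.6, -3.4]
width: 0.0195
```

```bash
python3 st.py
```

```text
13.1 [ 0.4541 -0.2536  0.1351] xang 2.636 F [-0.88  0.57 -3.41] M [0.05 0.21 0.04] w 0.0195 q6 -1.71 [0.     0.2502 0.9682 0.    ]
```

Request:
carry_out(moves=[10, 0, 0, 0.2, 0, 10, 0, 0, 0.3, 0, 10, 0, 0, 0.5, 0, 10, 0, 0, 0.5, 0, 10, 0, 0, 0.5, 0, 10, 0, 0, 0.5, 0, 10, 0, 0, 1.0, 0, 10, 0, 0, 1.0, 0, 10, 0, 0, 1.0, 0, 10, 0, 0, 1.0, 0])

```text
clock: 14.1
position: [0.4542, -0.2537, 0.2012]
ee_rot: [0.0, 0.25, 0.968, -0.0]
contact_force: [1.0, 0.8, -3.4]
width: 0.0197
```

Request:
carry_out(moves=[10, 0, 0, 1, 0, 10, 0, 0, 1, 0, 10, 0, 0, 0.5, 0, 10, 0, 0, 0, 0, 10, 0, 0, 0, 0, 10, 0, 0, 0, 0, 10, 0, 0, 0, 0, 10, 0, 0, 0, 0, 10, 0, 0, 0, 0, 10, 0, 0, 0, 0])

```text
clock: 15.1
position: [0.4541, -0.2536, 0.2249]
ee_rot: [-0.0, 0.25, 0.968, 0.0]
contact_force: [-0.1, 0.2, -3.1]
width: 0.0194
```

```bash
python3 st.py; python3 -c "
from h import *
snap('scene','scene2.png')"
```

```text
15.1 [ 0.4541 -0.2536  0.2249] xang 2.636 F [-0.11  0.21 -3.06] M [-0.03  0.01 -0.01] w 0.0194 q6 -1.71 [-1.000e-04  2.502e-01  9.682e-01  1.000e-04]
```

View pics/scene2.png

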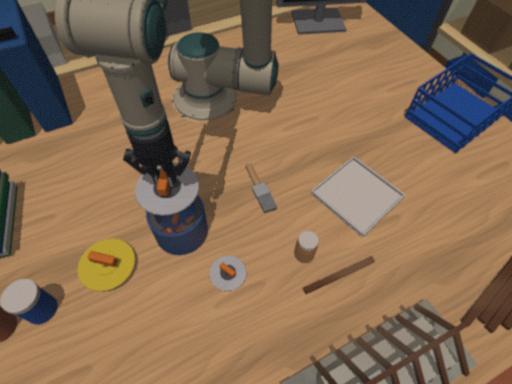

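Lid is clear and level at about (168,190), and the canister stands unmoved at (178,222). Carrying the lid to the tray.

Request:
carry_out(moves=[10, 0.3, 1.2, 0, 0, 10, 0.58, 2.4, 0, 0, 10, 0.58, 2.4, 0, 0, 10, 0.58, 2.4, 0, 0, 10, 0.58, 2.4, 0, 0, 10, 0.58, 2.4, 0, 0, 10, 0.58, 2.4, 0, 0, 10, 0.58, 2.4, 0, 0, 10, 0.58, 2.4, 0, 0, 10, 0.58, 2.4, 0, 0])

```text
clock: 16.15
position: [0.5092, -0.0236, 0.2251]
ee_rot: [-0.0, 0.25, 0.968, 0.0]
contact_force: [0.4, 0.8, -2.9]
width: 0.019
```

Request:
carry_out(moves=[10, 0.58, 2.4, 0, 0, 10, 0.58, 2.4, 0, 0, 10, 0.58, 2.4, 0, 0, 10, 0.58, 2.4, 0, 0, 10, 0.58, 2.4, 0, 0, 10, 0.58, 2.4, 0, 0, 10, 0.58, 2.4, 0, 0, 10, 0.58, 2.4, 0, 0, 10, 0.58, 2.4, 0, 0, 10, 0.58, 2.4, 0, 0])

```text
clock: 17.15
position: [0.5668, 0.2163, 0.225]
ee_rot: [-0.0, 0.25, 0.968, 0.0]
contact_force: [1.0, -1.1, -3.0]
width: 0.0197
```

Request:
carry_out(moves=[10, 0.2, 1.2, 0, 0, 10, 0, 0.4, 0, 0, 10, 0, 0, 0, 0, 10, 0, 0, -1, 0, 10, 0, 0, -1.5, 0, 10, 0, 0, -1.5, 0, 10, 0, 0, -1.5, 0, 10, 0, 0, -1, 0, 10, 0, 0, -0.5, 0, 10, 0, 0, 0, 0])

```text
clock: 18.15
position: [0.5689, 0.2297, 0.1543]
ee_rot: [-0.001, 0.251, 0.968, -0.0]
contact_force: [-0.6, -0.6, -3.0]
width: 0.0192
```

```bash
python3 st.py
python3 - <<'E'
from h import *
a=snap('scene','s3.png')[80:280,260:460];b=snap('top','t3.png')[100:260,80:280]
cv2.imwrite('pics/c3.png',np.hstack([cv2.resize(a,(400,400)),cv2.resize(b,(400,400))]))
E
```

```text
18.15 [0.5689 0.2297 0.1543] xang 2.635 F [-0.58 -0.65 -2.96] M [-0.04  0.04 -0.  ] w 0.0192 q6 -0.79 [-6.000e-04  2.506e-01  9.681e-01 -4.000e-04]
```

View pics/c3.png

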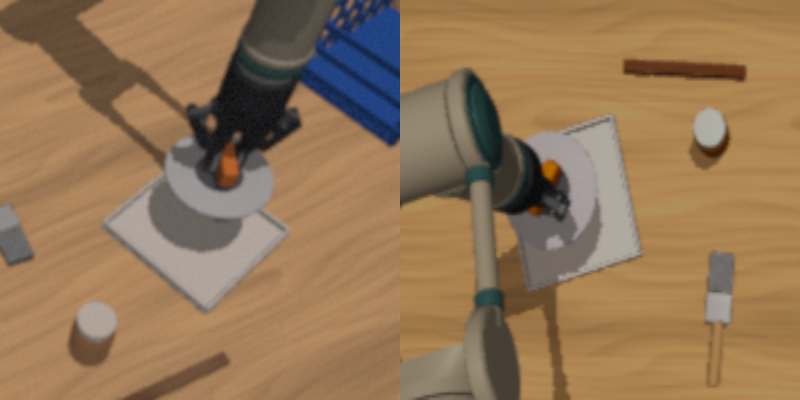

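The lid is level above the tray: left crop (220,180), right crop (555,190). Lowering it.

Request:
carry_out(moves=[10, 0, 0.2, -1, 0, 10, 0, 0, -1.5, 0, 10, 0, 0, -1.5, 0, 10, 0, 0, -1.5, 0, 10, 0, 0, -1.5, 0, 10, 0, 0, -1.5, 0, 10, 0, 0, -1, 0, 10, 0, 0, -0.8, 0, 10, 0, 0, -0.3, 0, 10, 0, 0, 0, 0])

```text
clock: 19.25
position: [0.5693, 0.2324, 0.0489]
ee_rot: [-0.0, 0.25, 0.968, -0.0]
contact_force: [-0.1, -0.1, -1.4]
width: 0.0193
```

Request:
carry_out(moves=[10, 0, 0, -0.1, 0, 10, 0, 0, -0.1, 0, 10, 0, 0, -0.1, 0, 10, 0, 0, -0.1, 0, 10, 0, 0, -0.1, 0, 10, 0, 0, -0.1, 0, 10, 0, 0, 0, 0, 10, 0, 0, 0, 0, 10, 0, 0, 0, 0, 10, 0, 0, 0, 0])

```text
clock: 20.25
position: [0.5694, 0.2324, 0.0431]
ee_rot: [0.0, 0.25, 0.968, 0.0]
contact_force: [0.3, -0.5, -2.7]
width: 0.0192
```

```bash
python3 st.py
```

```text
20.25 [0.5694 0.2324 0.0431] xang 2.636 F [ 0.35 -0.53 -2.69] M [-0.03  0.    0.04] w 0.0192 q6 -0.79 [1.000e-04 2.502e-01 9.682e-01 1.000e-04]
```

Request:
carry_out(moves=[10, 0, 0, -0.1, 0, 10, 0, 0, -0.1, 0, 10, 0, 0, -0.1, 0, 10, 0, 0, -0.1, 0, 10, 0, 0, -0.06, 0, 10, 0, 0, -0.06, 0, 10, 0, 0, -0.06, 0, 10, 0, 0, 0, 0, 10, 0, 0, 0, 0, 10, 0, 0, 0, 0])

```text
clock: 21.25
position: [0.5693, 0.2323, 0.0377]
ee_rot: [0.0, 0.25, 0.968, 0.0]
contact_force: [-2.0, -0.3, 3.7]
width: 0.0194
```

```bash
python3 st.py
```

```text
21.25 [0.5693 0.2323 0.0377] xang 2.636 F [-2.05 -0.28  3.75] M [-0.11  0.24  0.03] w 0.0194 q6 -0.79 [1.000e-04 2.502e-01 9.682e-01 1.000e-04]
```

Contact came at the expected height (0.0377, +3.7 N). Releasing and retreating.

Request:
carry_out(moves=[20, 0, 0, 0, 0, 30, 0, 0, 0, 0, 45, 0, 0, 0, 0, 60, 0, 0, 0, 0, 80, 0, 0, 0, 0, 100, 0, 0, 0, 0, 100, 0, 0, 0, 0, 100, 0, 0, 0, 0, 100, 0, 0, 0.5, 0, 100, 0, 0, 1, 0])

```text
clock: 22.25
position: [0.5687, 0.2322, 0.052]
ee_rot: [-0.001, 0.25, 0.968, -0.0]
contact_force: [-0.0, -0.3, 0.1]
width: 0.085
```

Request:
carry_out(moves=[100, 0, 0, 2, 0, 100, 0, 0, 2, 0, 100, 0, 0, 2, 0, 100, 0, 0, 2, 0, 100, 0, 0, 2, 0, 100, 0, 0, 2, 0, 100, 0, 0, 2, 0, 100, 0, 0, 2, 0, 100, 0, 0, 1, 0, 100, 0, 0, 0, 0])

```text
clock: 23.25
position: [0.5702, 0.2326, 0.2245]
ee_rot: [0.002, 0.25, 0.968, 0.001]
contact_force: [0.1, -0.8, 0.7]
width: 0.085
```

Request:
carry_out(moves=[100, -3, 1, 0, 0, 100, -3, 1, 0, 0, 100, -3, 1, 0, 0, 100, -3, 1, 0, 0, 100, -3, 1, 0, 0, 100, -3, 1, 0, 0, 100, -3, 1, 0, 0, 100, 0, 0, 0, 0, 100, 0, 0, 0, 0, 100, 0, 0, 0, 0])

```text
clock: 24.25
position: [0.36, 0.3022, 0.2219]
ee_rot: [0.0, 0.25, 0.968, -0.0]
contact_force: [1.0, -0.7, 0.2]
width: 0.0853
```

```bash
python3 st.py
python3 - <<'E'
from h import *
a=snap('scene','s4.png');b=snap('top','t4.png')
cv2.imwrite('pics/c4.png',np.hstack([cv2.resize(a[100:300,130:430],(400,267)),cv2.resize(b[100:300,100:400],(400,267))]))
p=[]
for n,im,c in(('scene',a,(358,185)),('top',b,(166,175))):
    h=cv2.cvtColor(im,cv2.COLOR_BGR2HSV).astype(int); Y,X=np.mgrid[:384,:512]
    m=((np.hypot(X-c[0],Y-c[1])<30)&(h[...,0]<22)&(h[...,1]>150)).astype(np.uint8); mm=cv2.moments(m,True)
    p.append((mm['m10']/mm['m00'],mm['m01']/mm['m00'])); print(n,p[-1],mm['m00'])
    t=((h[...,1]<60)&(h[...,2]>110)).astype(np.uint8); nn,l,s,cc=cv2.connectedComponentsWithStats(t)
    i=1+np.argmin([np.hypot(*(k-np.array(c)))+(1e3 if s[j+1][4]<500 else 0) for j,k in enumerate(cc[1:])])
    q=cv2.approxPolyDP(cv2.convexHull(cv2.findNonZero((l==i).astype(np.uint8))),8,True)[:,0]
    print(' tray',np.array([onz(n,k,.017)[:2] for k in q]).round(3).tolist())
print('knob',two(p[0],'scene',p[1],'top'))
E
```

```text
24.25 [0.36   0.3022 0.2219] xang 2.636 F [ 0.97 -0.68  0.24] M [ 0.01 -0.01  0.04] w 0.0853 q6 -0.51 [ 2.000e-04  2.503e-01  9.682e-01 -1.000e-04]
scene (361.2857142857143, 186.7967032967033) 182.0
 tray [[0.633, 0.344], [0.685, 0.161], [0.507, 0.114], [0.456, 0.298]]
top (162.12727272727273, 178.52727272727273) 165.0
 tray [[0.503, 0.118], [0.453, 0.294], [0.634, 0.345], [0.681, 0.167]]
knob (array([0.57117851, 0.23193754, 0.05035245]), np.float64(0.0007668831369186515))
```

View pics/c4.png

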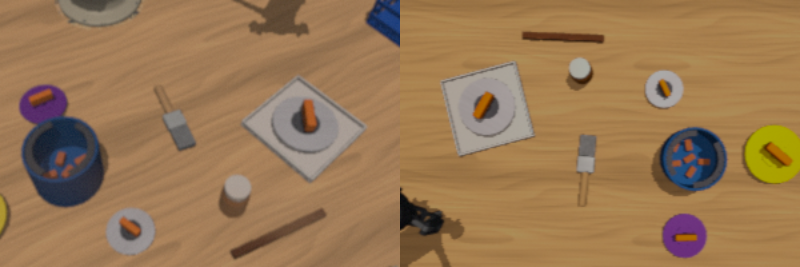

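The lid stands flat and centred in the tray: left crop (305,125), right crop (487,105). The canister is open and upright, and nothing else has moved. Handing in.

```bash
python3 -c "
from rig import manip
print(manip.sign_off())"
```

```text
the job is handed in; nothing more can be done
None
```

I opened the canister, set the lid down knob up in the white tray, let go and handed the job in at about 24 s of the 72 s. No verdict was reported.

- **Finding the gap:** I turned the lid anticlockwise by its knob in steps of about 0.18 rad, trying it with a pull each time. It came free about 1.2 rad from the start; I turned 0.1 rad more to centre it, then lifted.
- **Pull used:** My first two tries pulled with about 23 N, roughly the weight of canister and lid together and well over the advised light pull. The canister may have been slightly unweighted, though the rise stayed around 3 mm. I used smaller pulls after that, 17 N and then 12 N.
- **Setting down:** The lid met the tray floor at the expected height with about 4 N, and I let go.
- **Last checks:** From the two cameras, the knob is at (0.571, 0.232, 0.050), about 3 mm from the tray's centre. Its height fits the lid standing flat: 0.053 expected. The tray's corners were where they had been, to within about 3 mm in most readings; one scene-view corner came out about 8 mm off. By eye, the canister was upright and in place, and the jar, brush and beam had not moved. The gripper was clear of everything.

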